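Fit the last leg of an upturned shelf riser and clamp it at its length mark

ROBOT

A 6-joint arm with a two-finger parallel gripper is mounted at the origin on the work surface; the furniture and walls round the work are solid. World frame = base frame: x ahead of the robot, y to its left, z up, the work surface at z = 0. Lengths are in m, angles in rad, forces in N, time in s.
With the tool pointing down it reaches from about 0.35 to 0.975 m from the base axis. Payload 7.1 kg.
Tool frame: the origin (TCP) lies on the centre line of the jaws, within the pads' length; the fingertips stand env.tip_extent ahead of it and the grasp point (between the pads) lies 11 mm behind it (env.tip_extent is the distance from the TCP to the fingertips, in m); z points along the fingers, y is the line along which they close (so a half turn about z gives the same grasp; the last joint's range is limited). The gripper opens to 88 mm and grips with 3 to 60 N. Pads are 20 mm wide; open, the fingers measure 115 mm over their backs; the gripper's body (75 mm by 178 mm) begins 61 mm behind the grasp point.
Start: joints at [-1.29, 0.423, 1.63, -0, 1.089, -0.019], TCP at [0.185, -0.597, 0.231] pointing down, gripper open.
Joint ranges: [-3, 3], [-0.9, 2.11], [0.09, 2.58], [-1.31, 4.45], [0.11, 2.69], [-2.54, 2.54]. Speed limits (rad/s): [2.39, 2.39, 3.01, 3.14, 3.14, 3.14].

INTERFACE

Orientations are given as a unit quaternion [w, x, y, z].
In Python, from plant import env, get_image, camera_model gives the robot as it stands (env), with the cameras as plain functions.
- The arm moves only by the tool creep_tool, called by a JSON object that holds its "api" and its "payload". Schema: {"type":"object","properties":{"offsets":{"type":"array","items":{"type":"object","properties":{"drx":{"type":"number"},"dry":{"type":"number"},"drz":{"type":"number"},"tx":{"type":"number"},"ty":{"type":"number"},"tz":{"type":"number"},"jaw":{"type":"number"}},"additionalProperties":false,"required":["jaw"]},"minItems":1,"maxItems":5},"grip_force":{"type":"number"},"only":{"type":"string"},"quiet":{"type":"boolean"},"lines":{"type":"string"}},"required":["offsets"],"additionalProperties":false}. offsets is a list of rows, 1 to 5 of them, each an object with the fields drx, dry, drz (a rotation vector in rad), tx, ty, tz (the shift in m), jaw (the opening from 0.0 (shut) to 1.0 (fully open)); a field left out counts as zero (the opening has to be given); each row shifts and turns the commanded pose from where the row before left it, along the tool's axes as they then stand; what a row does not reach is not made up. A row lasts 1/12 s, in which the tool goes at most 0.0417 m and 0.125 rad, less where a joint would pass 70% of its speed; a pose out of reach is approached as far as the arm can. The fingers move at their own pace and stop on an object; grip_force is the grip in N (left out, the last holds). Time passes only in rows, so rows that do not move let the fingers close. The tool returns the time, the measured TCP pose, the force, the opening and the grip force at its end. only (a regular expression) keeps the lines of the reply that match it, lines (a string "A,B") keeps lines A to B, and quiet returns only ok. Input that does not fit is refused with a message, and nothing moves.
- env.observe(): the state, without advancing time (a new reading comes with each control period).
- get_image(name): name is "scene" or "top" or "wrist"; returns the picture (384x512x3 uint8, red, green, blue); there is no depth.
- camera_model(name): a dict with "fovy" (degrees; the focal length in pixels is half the picture's height over the tangent of half this angle, whatever the lens; pixels are square), "cx", "cy" (the principal point, pixels), "D" ([k1, k2, p1, p2, k3] as OpenCV has them; the pictures are not rectified), "rvec" (rotation vector, rad) and "tvec" (3), from world to camera coordinates, as OpenCV has them. Camera axes: x right, y down, z forward; pixel columns grow to the right and rows downward; lengths in m; the calibration is good to about 2 mm. A picture is of the moment at which its call begins: read the wrist's pose just before it. camera_model takes no time and is no camera call; for the wrist camera it gives the pose at the moment of the call.
- env.finish_job(): hands the job in; it is judged then, once.
The state is a dict: "clock": time; "joint_positions": joint angles; "dq": joint speeds; "tau": joint torques, N m; "position": TCP position; "ee_rot": TCP orientation; "force": force on the tool from outside, world axes, zero at the start; "torque": the same for the moment, N m; "finger_gap": opening from 0.0 (shut) to 1.0 (fully open); "gripper_force": force on a finger pad.
Only numpy, scipy, OpenCV 4.12 (cv2) and the standard library are available. Lean on these libraries where they do the work, as an engineer would, in place of code of your own. Each camera call takes 0.05 s, during which the arm holds its last target. There are 200 camera calls.

TASK

The little worktop shelf lies upside down with three legs fitted and one rod still bare: slip the loose leg, its cam lever open, over the bare rod and lower it until its bottom rim is level with the groove round the rod, so that it matches the other legs. Hold the leg still there for a moment, then squeeze the lever fully shut without letting the leg shift off the groove. Finish while still firmly holding the clamped leg - do not let go - and leave the drink can, the screwdriver and the orange pot alone.

Things in the scene. Friction and masses are not known exactly. Their poses are not given: they have to be found in the camera images.
- leg: Loose leg, 0.2 kg, 120 mm tall, stands upright. Origin: centre of its bottom rim, z up its axis. Grey collar (38 mm wide, 36 high) with a 19 mm bore, open below; above it a steel tube 25 mm across with a rubber foot of 25 mm on top. The cam lever is on its +y side. Pinch from above, 80 mm over the rim, across tube (y = -12.5 mm) and lever tip: 60 to 64 mm wide with the lever open, 40 mm shut.
- cam_lever (a joint): Lever angle (rad): 0 fully shut, 0.40 fully open; starts at 0.31 to 0.38. Stiff, stays where left: its tip yields at 11 to 17 N, so a grip of 4 to 7 N across tube and lever carries the leg with the lever open, 20 N or more shuts it and clamps the leg on the rod. The rod stops the tube from moving sideways, so while squeezing, the hand must move about 11 mm towards the tube side (the leg's -y).
- lever_tip (a point): Centre of the lever's rounded tip (a cross bar 14 mm thick, 20 mm long). Hinge pin: 30 mm from the leg's axis on its +y side, 20 mm above the rim, parallel to the leg's x; tip 62 mm from the pin. Lever shut: tip at y = 21, z = 81 mm of the leg's frame; at 0.35 rad: y = 43, z = 81 mm.
- rack: The upturned shelf, fixed: light wooden board 200 mm (x) by 300 mm (y), 18 mm thick, origin under its centre, z up. Four upright rods stand on it at x = +-75, y = +-125 mm. Three carry fitted legs like the loose one, levers shut, feet 183 mm above the worktop. The rod at x = -75, y = -125 mm is bare.
- mark (a point): Point on the bare rod's axis at the height of the length groove (a dark ring 3 mm high), 63 mm above the worktop, 45 mm above the board. The leg's bottom rim (the leg's origin) belongs at this height.
- rod_end (a point): Centre of the upper end of the bare steel rod, 113 mm above the worktop, 50 mm above the groove. The rod is 16 mm thick, its last 10 mm taper to 7 mm; the leg's bore passes over it in any yaw with 1.5 mm play all round.
- soda_can: A tall drink can, 66 mm across, 168 mm high, standing; origin under its centre. Bystander.
- screwdriver: A red-handled screwdriver, 204 mm long, 29 mm thick, lying. Bystander.
- spice_pot: A small orange pot with lid, 66 mm across, 62 mm high, standing; origin under its centre. Bystander.

How it is judged:
On the way, in this order (a step that is already met when the one before it is completed fails the run):
1. the loose leg is over the end of the bare rod, its lever open (horizontal distance between leg and mark below 0.005 m and angle between leg's own z axis and vertical below 0.12 rad and z of leg in the frame of rod_end below -0.012 m and value of joint cam_lever above 0.2 rad), for 0.1 s.
2. the hand holds the leg still with its rim at the groove, lever open (horizontal distance between leg and mark below 0.005 m and angle between leg's own z axis and vertical below 0.12 rad and z of leg in the frame of mark between -0.004 and 0.004 m and contact force between the fingers and leg above 2 N and value of joint cam_lever above 0.2 rad and linear speed of leg below 0.02 m/s), for 0.3 s.
3. the lever is shut while the hand holds the leg at the groove (horizontal distance between leg and mark below 0.005 m and angle between leg's own z axis and vertical below 0.12 rad and z of leg in the frame of mark between -0.004 and 0.004 m and contact force between the fingers and leg above 2 N and value of joint cam_lever below 0.05 rad), for 0.2 s.
At the end, for the whole second after the job is handed in: The leg is on the bare rod, upright, its rim within 4 mm of the groove's height, its cam lever shut (under 0.05 rad), at rest, and the fingers still hold the leg (over 2 N); the bystanders have not been moved (all of step 3 and linear speed of leg below 0.01 m/s); the arm keeps its last pose, push and grip.
It fails at once if a bystander is moved more than 20 mm (distance of any of soda_can, screwdriver, spice_pot from where it was at the start of the episode above 0.02 m).
It also fails if it takes over 42 s, if anything falls off the work surface, if the arm or the gripper's body presses on something with over 40 N, if the wrist force passes 120 N, or if a joint passes its speed limit or range.

## Working session

There is one attempt and no reset: what is moved stays moved. The work goes in short steps, Python scripts to look and compute and a tool call to move; the robot and the scene stay as the last step left them, time stands still between calls to the robot, and variables do not carry over. Pictures are saved under pics/ and viewed, at most 10 in all, crops included, and the job is handed in when it is done.

```bash
ls; mkdir -p pics
```

Run:
```python
from plant import env, get_image, camera_model
import cv2,numpy as np
s=env.observe();print(s['clock'],s['position'],s['ee_rot'],s['finger_gap'],env.tip_extent)
for n in ["scene","top"]:
    im=get_image(n);cv2.imwrite(f'pics/{n}0.png',im[...,::-1]);m=camera_model(n);print(n,m)
    R=cv2.Rodrigues(np.array(m['rvec']))[0];print(-R.T@np.array(m['tvec']).ravel(),R[2])
```

```text
pics
plant.py
0.0 [ 0.18444748 -0.59660393  0.22991638] [-7.40581349e-04  9.88789187e-01  1.49316397e-01 -9.16042187e-05] 0.9988598695769371 0.008
scene {'fovy': 48.72334923309239, 'cx': 254.23332034639222, 'cy': 186.9299164339367, 'D': array([-0.12781275,  0.        ,  0.        ,  0.        ,  0.        ]), 'rvec': array([ 2.18608369, -0.67693383,  0.2836421 ]), 'tvec': array([-0.52562179,  0.14769253,  1.10702385])}
[ 0.03516083 -0.92612702  0.81525801] [ 0.41254247  0.64279477 -0.64546386]
top {'fovy': 42.76058575368878, 'cx': 253.6912714787949, 'cy': 188.80777786550777, 'D': array([-0.00104304,  0.        ,  0.        ,  0.        ,  0.        ]), 'rvec': array([ 2.17680784, -2.18474301,  0.06269739]), 'tvec': array([-0.20096488,  0.536971  ,  1.3868699 ])}
[ 0.43946097 -0.21884352  1.41813766] [ 0.06891751  0.01134161 -0.99755789]
```

View pics/scene0.png

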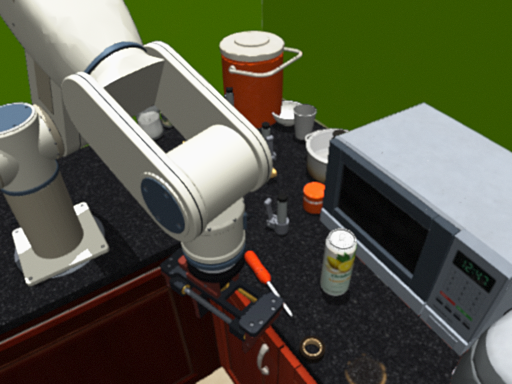

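View pics/top0.png

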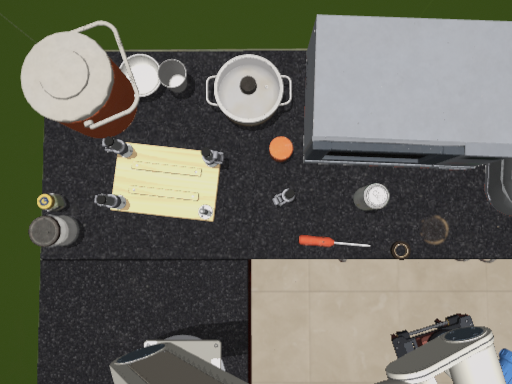

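The top view shows the board at (165,180), with the bare rod at about (206,211). The loose leg is at (284,197), the can at (375,197), the screwdriver at (330,241) and the pot at (281,148). I'll zoom in on the leg and the rod.

Create h.py:
```python
from plant import env, get_image, camera_model
import cv2,numpy as np
from scipy.spatial.transform import Rotation as Ro
def cam(n):
    m=camera_model(n);K=np.array([[0,0,m['cx']],[0,0,m['cy']],[0,0,1.]]);K[0,0]=K[1,1]=192/np.tan(np.radians(m['fovy']/2))
    return K,np.array(m['D']),np.array(m['rvec']).ravel(),np.array(m['tvec']).ravel()
def ray(c,p):
    K,D,r,t=c;R=cv2.Rodrigues(r)[0]
    u=cv2.undistortPoints(np.array([[p]],float),K,D).ravel()
    return -R.T@t,R.T@np.array([u[0],u[1],1])
def onz(c,p,z):
    o,d=ray(c,p);return o+d*(z-o[2])/d[2]
def proj(c,X):
    return cv2.projectPoints(np.array(X,float).reshape(-1,3),c[2],c[3],c[0],c[1])[0].reshape(-1,2)
def cross(a,b):
    (o1,d1),(o2,d2)=a,b
    s=np.linalg.lstsq(np.c_[d1,-d2],o2-o1,rcond=None)[0]
    p,q=o1+s[0]*d1,o2+s[1]*d2
    return (p+q)/2,np.linalg.norm(p-q)
```

Run:
```python
from h import *
a=cv2.imread('pics/top0.png');b=cv2.imread('pics/scene0.png')
f=lambda i,x,y,w,h,k:cv2.resize(i[y:y+h,x:x+w],None,fx=k,fy=k,interpolation=cv2.INTER_CUBIC)
o=np.zeros((600,800,3),np.uint8)
o[:300,:400]=f(a,264,178,40,30,10);o[:300,400:]=f(a,185,195,40,30,10)
o[300:,:400]=f(b,250,185,48,36,8.34)[:300,:400];o[300:,400:]=f(a,100,130,130,98,3.07)[:300,:399+1] if 0 else cv2.resize(a[130:228,100:230],(400,300),interpolation=cv2.INTER_CUBIC)
cv2.imwrite('pics/crop0.png',o)
c=cam('top')
for n,p,z in [('leg',(284,197),.08),('rod',(205,211),.113),('can',(376,195),.168),('pot',(281,148),.06),('sd',(300,240),.015),('sd2',(370,245),.0),('mw',(305,163),0),('mw2',(305,163),.2),('edge',(251,258),0)]: print(n,onz(c,p,z).round(3))
```

```text
leg [ 0.509 -0.286  0.08 ]
rod [ 0.471 -0.074  0.113]
can [ 0.509 -0.516  0.168]
pot [ 0.647 -0.28   0.06 ]
sd [ 0.39  -0.334  0.015]
sd2 [ 0.375 -0.536  0.   ]
mw [ 0.612 -0.352  0.   ]
mw2 [ 0.588 -0.333  0.2  ]
edge [ 0.338 -0.194  0.   ]
```

View pics/crop0.png

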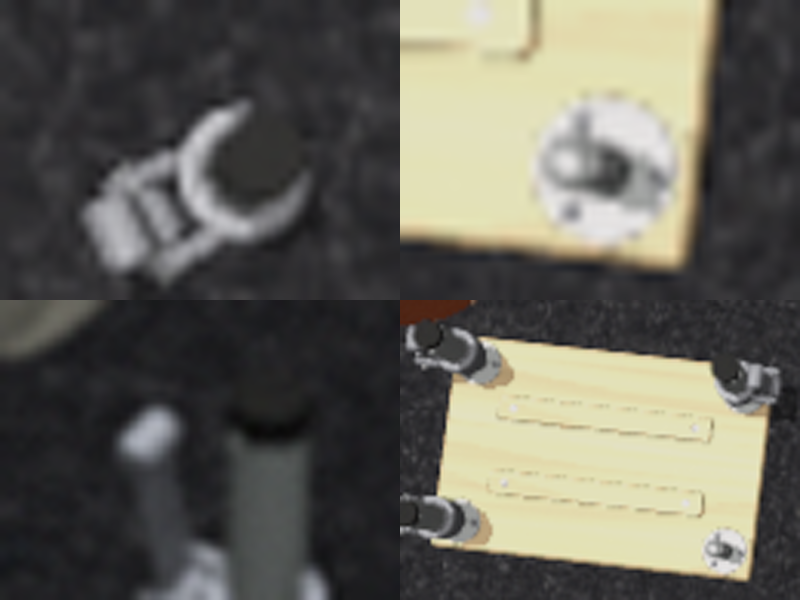

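Crop: the foot centre is at top px (289.5,193.3), and the lever bar is at (275.3,201.3), pointing toward −x, +y. The rod's tip is at about (201.4,211.2) and its base plate at (205.3,211.5). Next I'll fit the board from its mask and work out the poses.

Run:
```python
from h import *
a=cv2.imread('pics/top0.png');c=cam('top')
hsv=cv2.cvtColor(a,cv2.COLOR_BGR2HSV)
m=cv2.inRange(hsv,(18,40,130),(35,255,255));m=cv2.morphologyEx(m,cv2.MORPH_OPEN,np.ones((3,3)))
ct=max(cv2.findContours(m,0,2)[0],key=cv2.contourArea)
P=np.array([onz(c,p,.018)[:2] for p in ct.reshape(-1,2)],np.float32)
r=cv2.minAreaRect(P*1000);print(r);cr=cv2.boxPoints(r);print(cr)
ctr=np.array(r[0])/1000
# rack y axis = long side, pointing +y
e=max((cr[1]-cr[0],cr[2]-cr[1]),key=np.linalg.norm);e=e/np.linalg.norm(e);e*=np.sign(e[1]);ex=np.array([e[1],-e[0]])
print('yaw',np.degrees(np.arctan2(ex[1],ex[0])),'rod',ctr-.075*ex-.125*e,'ctr',ctr)
print('tip',onz(c,(201.4,211.2),.113),'base',onz(c,(205.3,211.5),.02))
f=onz(c,(289.5,193.3),.12);l=onz(c,(275.3,201.3),.088);print('leg',f,'lev',l,l-f)
d=l-f;print(np.linalg.norm(d[:2]),np.degrees(np.arctan2(d[1],d[0])))
# foot by dark mask
sub=a[183:204,280:300].astype(int);g=sub.sum(2);print(g[::2,::2])
```

```text
((560.244140625, 50.448944091796875), (299.9450988769531, 200.58021545410156), 83.4982681274414)
[[ 443.6172   -87.20288]
 [ 642.90735 -109.91522]
 [ 676.8711   188.10077]
 [ 477.58093  210.81311]]
yaw -6.501729 rod [ 0.47157235 -0.06525462] ctr [0.56024414 0.05044894]
tip [ 0.47042488 -0.06456669  0.113     ] base [ 0.47173731 -0.06471463  0.02      ]
leg [ 0.5168305  -0.29892844  0.12      ] lev [ 0.49715003 -0.26223244  0.088     ] [-0.01968046  0.036696   -0.032     ]
0.04164033164404218 118.20514134900066
[[123 128 140 194 126 134 146 141 151 160]
 [131 144 173 165 126 162 140 136 138 138]
 [158 132 138 160 139 175 160 156 152 180]
 [167 145 255 532 283 156 147 123 142 130]
 [182 189 582 310 151 153 153 103 137 162]
 [403 550 428 150 155 154 155 133 142 172]
 [337 573 296 129 151 153 154 230 123 161]
 [284 475 541 186 132 124 247 234 163 134]
 [449 201 571 515 290 359 365 105 120 171]
 [464 171 451 434 457 254 108 126 130 141]
 [406 479 304 154 131 127 118 151 157 190]]
```

Run:
```python
from h import *
t=cam('top');s=cam('scene')
print('bot scene',onz(s,(325,213),0),'bot top',onz(t,(305,163),0))
for z in (.15,.2,.25,.3): print(z,'scene',onz(s,(338,160),z).round(3),'top',onz(t,(306,155),z).round(3),onz(t,(312,148),z).round(3))
# grasp body footprint proj in top at z=.141
leg=np.array([.517,-.299]);
for yaw in (118,128,138):
    u=np.array([np.cos(np.radians(yaw)),np.sin(np.radians(yaw))]);v=np.array([u[1],-u[0]]);g=leg+.0185*u
    print(yaw,g,g-.089*u+.0375*v)
o=env.observe();print(Ro.from_quat(o['ee_rot'][:4],scalar_first=True).as_matrix().round(3) if 0 else o['ee_rot'],o['joint_positions'])
a=cv2.imread('pics/top0.png');b=cv2.imread('pics/scene0.png')
cv2.imwrite('pics/crop1.png',np.hstack([cv2.resize(a[125:185,280:340],(400,400)),cv2.resize(b[140:230,300:390],(400,400))]))
```

```text
bot scene [ 0.65405135 -0.32083521  0.        ] bot top [ 0.61200309 -0.35206589  0.        ]
0.15 scene [ 0.701 -0.3    0.15 ] top [ 0.615 -0.341  0.15 ] [ 0.633 -0.357  0.15 ]
0.2 scene [ 0.651 -0.347  0.2  ] top [ 0.608 -0.336  0.2  ] [ 0.625 -0.351  0.2  ]
0.25 scene [ 0.601 -0.394  0.25 ] top [ 0.601 -0.331  0.25 ] [ 0.618 -0.346  0.25 ]
0.3 scene [ 0.551 -0.441  0.3  ] top [ 0.594 -0.326  0.3  ] [ 0.61 -0.34  0.3 ]
118 [ 0.50831478 -0.28266547] [ 0.58320828 -0.34364262]
128 [ 0.50561026 -0.2844218 ] [ 0.58995454 -0.33146745]
138 [ 0.50325182 -0.28662108] [ 0.59448411 -0.31830578]
[-6.67304585e-04  9.88784273e-01  1.49349275e-01 -9.79575532e-05] [-1.28999570e+00  4.23761710e-01  1.63057680e+00 -2.26303359e-05
  1.08860291e+00 -1.90092015e-02]
```

View pics/crop1.png

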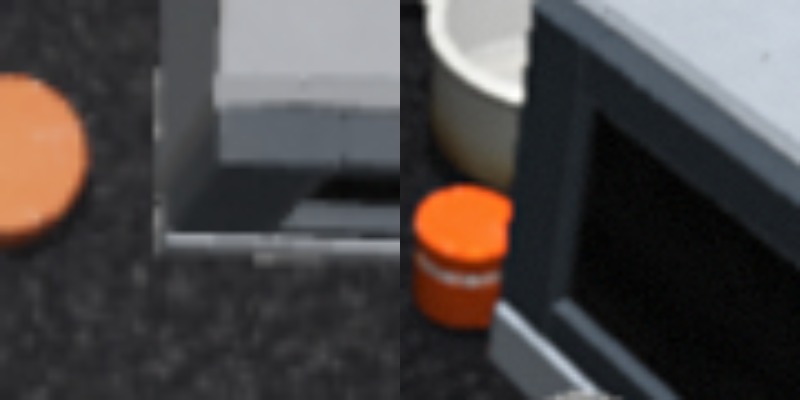

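{"api": "creep_tool", "payload": {"offsets": [{"drz": -0.095,"jaw": 1},{"drz": -0.095,"jaw": 1},{"tx": 0.035,"ty": -0.01,"jaw": 1},{"tx": 0.035,"ty": -0.01,"jaw": 1},{"tx": 0.035,"ty": -0.01,"jaw": 1}], "grip_force": 5}}

```text
clock: 0.52
position: [0.2633, -0.5202, 0.2301]
ee_rot: [-0.0, 0.97, 0.242, -0.0]
force: [0.9, -1.1, 0.0]
finger_gap: 1.0
gripper_force: 0.0
```

{"api": "creep_tool", "payload": {"offsets": [{"tx": 0.035,"ty": -0.01,"jaw": 1},{"tx": 0.035,"ty": -0.01,"jaw": 1},{"tx": 0.035,"ty": -0.01,"jaw": 1},{"tx": 0.035,"ty": -0.01,"jaw": 1},{"tx": 0.035,"ty": -0.01,"jaw": 1}]}}

```text
clock: 0.93
position: [0.3949, -0.3932, 0.2305]
ee_rot: [-0.0, 0.97, 0.242, -0.0]
force: [0.6, -0.4, -0.2]
finger_gap: 1.004
gripper_force: 0.0
```

{"api": "creep_tool", "payload": {"offsets": [{"tx": 0.035,"ty": -0.01,"jaw": 1},{"tx": 0.035,"ty": -0.01,"jaw": 1},{"jaw": 1},{"jaw": 1}]}}

```text
clock: 1.27
position: [0.4473, -0.3428, 0.2304]
ee_rot: [-0.0, 0.97, 0.244, -0.0]
force: [-0.0, -0.1, -0.6]
finger_gap: 1.0
gripper_force: 0.0
```

Run:
```python
from h import *
cv2.imwrite('pics/w1.png',get_image('wrist')[...,::-1]);s=env.observe();print(s['position'],s['ee_rot'],s['clock'])
```

```text
[ 0.44642212 -0.34372987  0.23036103] [-2.01780671e-04  9.69931479e-01  2.43377811e-01 -3.56567815e-04] 1.3167
```

View pics/w1.png

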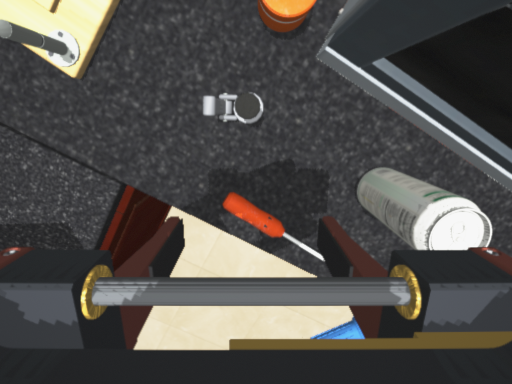

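The wrist view shows the foot's dark disc at (249,107), the lever bar at (209,105), the rod's plate at (64,48) and its tip at about (6,30). I'll refine these from the pixels.

Run:
```python
from h import *
a=cv2.imread('pics/w1.png');c=cam('wrist')
print('foot',onz(c,(249,107),.12).round(4),'lev',onz(c,(209,105),.085).round(4),'plate',onz(c,(64,48),.02).round(4),'tip',onz(c,(6,30),.113).round(4))
d=onz(c,(209,105),.085)-onz(c,(249,107),.12);print(np.hypot(*d[:2]),np.degrees(np.arctan2(d[1],d[0])))
o=np.hstack([cv2.resize(a[80:135,195:270],(440,323),interpolation=cv2.INTER_CUBIC),cv2.resize(a[10:75,0:88],(360,266),interpolation=cv2.INTER_CUBIC).copy() if 0 else cv2.resize(a[10:75,0:70],(348,323),interpolation=cv2.INTER_CUBIC)])
cv2.imwrite('pics/crop2.png',o)
```

```text
foot [ 0.5159 -0.3047  0.12  ] lev [ 0.4982 -0.2657  0.085 ] plate [ 0.4717 -0.0688  0.02  ] tip [ 0.4715 -0.0783  0.113 ]
0.04285294966736489 114.40953256204371
```

View pics/crop2.png

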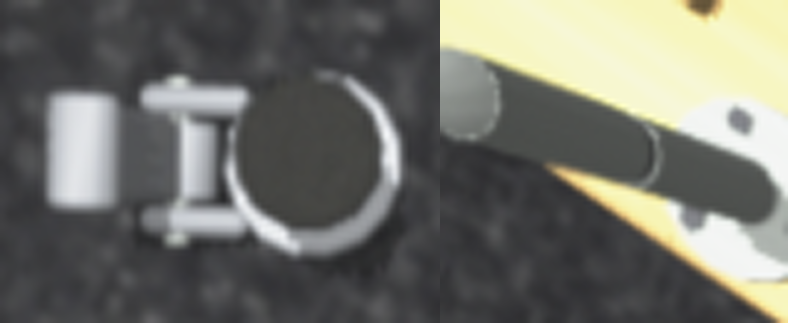

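{"api": "creep_tool", "payload": {"offsets": [{"tx": 0.02,"ty": -0.012,"tz": 0.02,"jaw": 1},{"tx": 0.02,"ty": -0.012,"tz": 0.02,"jaw": 1},{"jaw": 1},{"jaw": 1}]}}

```text
clock: 1.65
position: [0.4691, -0.3044, 0.1897]
ee_rot: [-0.001, 0.97, 0.243, -0.001]
force: [-0.3, 0.7, 1.3]
finger_gap: 0.996
gripper_force: 0.0
```

Run:
```python
from h import *
s=env.observe();print(s['position'],s['ee_rot']);c=cam('wrist');a=get_image('wrist')[...,::-1];print(np.abs(np.array(cam('wrist')[3])-c[3]).max())
R=cv2.Rodrigues(c[2])[0];print('cam',-R.T@c[3])
P=proj(c,[(.5165,-.3015,.12),(.498,-.264,.085)]);print(P)
x,y=P[0].astype(int);x0,y0=max(0,x-75),max(0,y-50);print(x0,y0)
cv2.imwrite('pics/crop3.png',cv2.resize(a[y0:y0+100,x0:x0+120],None,fx=6,fy=6,interpolation=cv2.INTER_CUBIC));cv2.imwrite('pics/w2.png',a)
```

```text
[ 0.46910433 -0.30437621  0.18971179] [-9.01844223e-04  9.70134147e-01  2.42564965e-01 -1.07754036e-03]
0.001181307476525284
cam [ 0.53456389 -0.26965866  0.34374324]
[[274.59020117 151.72437331]
 [227.83370666 145.25067576]]
199 101
```

View pics/crop3.png

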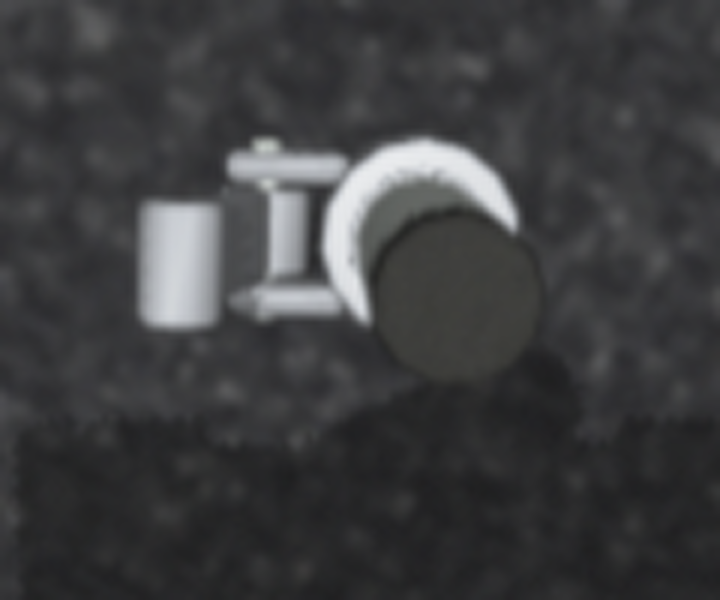

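Run:
```python
from h import *
c=cam('wrist');f=onz(c,(274.9,149.4),.12);l=onz(c,(228.6,144.6),.086);k=onz(c,(268.6,140.1),.036)
print(f,l,k,np.degrees(np.arctan2(*(l-f)[1::-1])),np.hypot(*(l-f)[:2]))
leg=f[:2];u=(l-f)[:2];r=np.hypot(*u);u/=r
g=leg+u*(r+7-12.5+0)/2 if 0 else leg+u*((r+.007-.0125)/2)
s=env.observe();R=Ro.from_quat(np.r_[s['ee_rot']],scalar_first=True);print('g',g,'tool delta',R.inv().apply(np.r_[g,.069]-s['position']),'tool y ang',np.degrees(np.arctan2(*R.as_matrix()[1::-1,1])))
```

```text
[ 0.5188476  -0.30192109  0.12      ] [ 0.4996067  -0.26539504  0.086     ] [ 0.51868413 -0.30221279  0.036     ] 117.7790012287064 0.04128394881023447
g [ 0.51050882 -0.28609114] tool delta [0.04515144 0.00234068 0.12164923] tool y ang -61.962714372068696
```

{"api": "creep_tool", "payload": {"offsets": [{"tx": 0.0225,"ty": 0.001,"jaw": 1},{"tx": 0.0225,"ty": 0.001,"jaw": 1},{"tz": 0.03,"jaw": 1},{"tz": 0.03,"jaw": 1}]}}

```text
clock: 2.03
position: [0.5136, -0.2874, 0.1331]
ee_rot: [0.003, 0.97, 0.242, 0.003]
force: [-0.0, 0.5, 0.1]
finger_gap: 0.999
gripper_force: 0.0
```

{"api": "creep_tool", "payload": {"offsets": [{"tz": 0.03,"jaw": 1},{"tz": 0.025,"jaw": 1},{"tz": 0.006,"jaw": 1},{"jaw": 1}]}}

```text
clock: 2.37
position: [0.5099, -0.2858, 0.0688]
ee_rot: [-0.001, 0.97, 0.242, -0.001]
force: [-0.6, -0.5, 0.2]
finger_gap: 1.003
gripper_force: 0.0
```

```bash
python3 - <<'E'
from h import *
s=env.observe();R=Ro.from_quat(np.r_[s['ee_rot']],scalar_first=True);print(R.inv().apply(np.array([.5103,-.286,.069])-s['position']),s['force'])
E
```

```text
[ 0.00026461  0.0004198  -0.00017066] [-0.56857967 -0.54442812  0.20465762]
```

Positioned; close at 5 N (lever needs ≥11 N).

{"api": "creep_tool", "payload": {"offsets": [{"jaw": 0.8},{"jaw": 0.6},{"jaw": 0.5},{"jaw": 0.4},{"jaw": 0.4}], "grip_force": 5.5}}

```text
clock: 2.78
position: [0.5115, -0.285, 0.0708]
ee_rot: [0.001, 0.97, 0.242, 0.001]
force: [-0.1, 0.8, 1.9]
finger_gap: 0.694
gripper_force: 5.5
```

{"api": "creep_tool", "payload": {"offsets": [{"jaw": 0.4},{"jaw": 0.4},{"jaw": 0.4},{"jaw": 0.4}]}}

```text
clock: 3.12
position: [0.511, -0.2843, 0.07]
ee_rot: [-0.0, 0.97, 0.242, -0.0]
force: [-0.8, 3.8, 6.4]
finger_gap: 0.692
gripper_force: 5.5
```

{"api": "creep_tool", "payload": {"offsets": [{"tz": -0.01,"jaw": 0.4},{"tz": -0.025,"jaw": 0.4},{"tz": -0.03,"jaw": 0.4},{"tz": -0.03,"jaw": 0.4},{"tz": -0.03,"jaw": 0.4}]}}

```text
clock: 3.53
position: [0.5107, -0.2848, 0.1961]
ee_rot: [-0.0, 0.97, 0.243, -0.0]
force: [0.2, -0.8, -2.0]
finger_gap: 0.693
gripper_force: 5.5
```

{"api": "creep_tool", "payload": {"offsets": [{"tz": -0.015,"jaw": 0.4},{"jaw": 0.4},{"jaw": 0.4}]}}

```text
clock: 3.78
position: [0.5113, -0.285, 0.2104]
ee_rot: [0.001, 0.97, 0.242, 0.001]
force: [0.4, 0.5, -2.0]
finger_gap: 0.69
gripper_force: 5.5
```

Run:
```python
from h import *
s=env.observe();print(s['position'],s['force'])
for n in('wrist','scene'): cv2.imwrite(f'pics/{n}3.png',get_image(n)[...,::-1])
a=cv2.imread('pics/wrist3.png');b=cv2.imread('pics/scene3.png')
cv2.imwrite('pics/both3.png',np.vstack([cv2.resize(a,(400,300)),cv2.resize(b,(400,300))]))
```

```text
[ 0.51125108 -0.2850476   0.21035827] [ 0.4227124   0.45615256 -2.01414529]
```

View pics/both3.png

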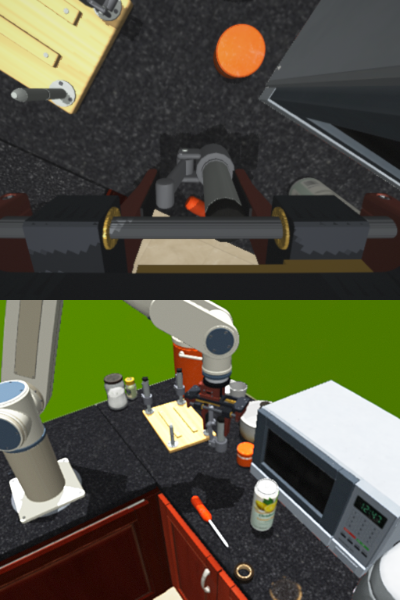

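Holding 0.2 kg with the gap unchanged, so the leg is carried. The views also show the rod clear of obstacles. Next I'll carry it toward the rod and stop short.

{"api": "creep_tool", "payload": {"offsets": [{"tx": 0.004,"ty": -0.012,"jaw": 0.4},{"tx": 0.0075,"ty": -0.025,"jaw": 0.4},{"tx": 0.0075,"ty": -0.025,"jaw": 0.4},{"tx": 0.0075,"ty": -0.025,"jaw": 0.4},{"tx": 0.0075,"ty": -0.025,"jaw": 0.4}]}}

```text
clock: 4.3
position: [0.4868, -0.1679, 0.2081]
ee_rot: [-0.001, 0.97, 0.242, -0.001]
force: [0.2, -0.3, -1.1]
finger_gap: 0.688
gripper_force: 5.5
```

{"api": "creep_tool", "payload": {"offsets": [{"tx": 0.0075,"ty": -0.025,"jaw": 0.4},{"tx": 0.0075,"ty": -0.025,"jaw": 0.4},{"tx": 0.004,"ty": -0.012,"jaw": 0.4},{"jaw": 0.4},{"jaw": 0.4}]}}

```text
clock: 4.72
position: [0.4757, -0.1057, 0.2091]
ee_rot: [-0.0, 0.97, 0.243, -0.0]
force: [-0.2, -0.2, -1.1]
finger_gap: 0.689
gripper_force: 5.5
```

Run:
```python
from h import *
s=env.observe();print(s['position'],s['force'])
y=Ro.from_quat(np.r_[s['ee_rot']],scalar_first=True).as_matrix()[:,1];L=s['position']+.018*y;L[2]=s['position'][2]-.07
rod=np.array([.4715,-.066])
o=np.zeros((600,800,3),np.uint8)
for i,n in enumerate(('wrist','scene','top')):
    a=get_image(n)[...,::-1];cv2.imwrite(f'pics/{n}4.png',a);c=cam(n)
    P=proj(c,[L,L+[0,0,.12],np.r_[rod,.113],np.r_[rod,.063]]);print(n,P.round(1).tolist())
    q=P[2];x,yy=int(np.clip(q[0]-50,0,412)),int(np.clip(q[1]-37,0,309));print(x,yy)
    if n=='wrist': x,yy=0,0; o[:300,:400]=cv2.resize(a,(400,300))
    else: o[300*(i>1):300*(i>1)+300,400*(1):]=cv2.resize(a[yy:yy+75,x:x+100],(400,300),interpolation=cv2.INTER_CUBIC)
a=cv2.imread('pics/wrist4.png');c=cam('wrist');q=proj(c,np.r_[rod,.113])[0];x,yy=int(np.clip(q[0]-50,0,412)),int(np.clip(q[1]-37,0,309));print('w',x,yy)
o[300:,:400]=cv2.resize(a[yy:yy+75,x:x+100],(400,300),interpolation=cv2.INTER_CUBIC)
cv2.imwrite('pics/all4.png',o)
```

```text
[ 0.47568235 -0.10573737  0.20912796] [-0.19758176 -0.15865136 -1.08936521]
wrist [[270.2, 200.9], [289.1, 284.6], [211.1, 177.4], [217.3, 167.3]]
161 140
scene [[232.3, 158.9], [229.7, 120.4], [218.6, 158.4], [219.9, 172.4]]
168 121
top [[222.1, 205.6], [218.2, 203.9], [201.9, 210.8], [204.1, 211.2]]
151 173
w 160 140
```

View pics/all4.png

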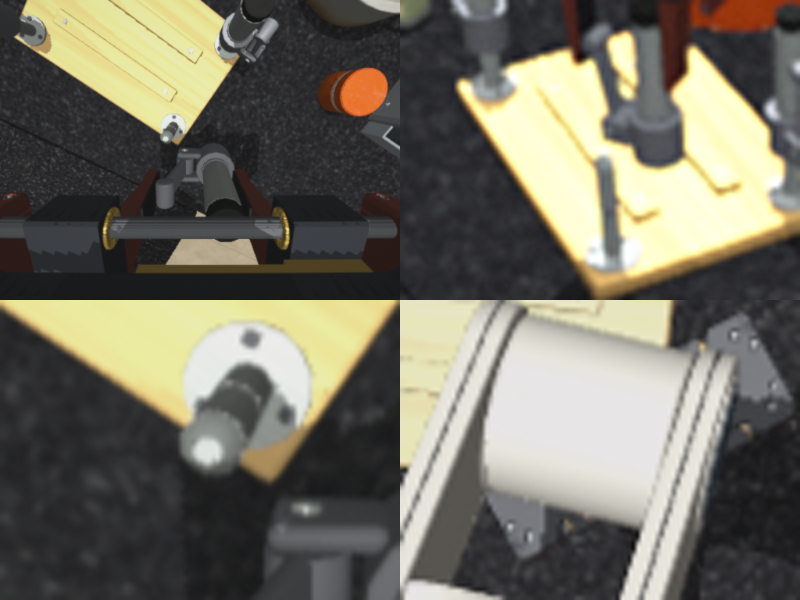

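The wrist crop shows the rod tip at (211.6,177.6); the prediction was (211.1,177.4), so rod (0.4715,−0.066) is confirmed. The scene crop has the collar rim at about (233,160) and the foot at (231,123), both near prediction. Now work out the final shift.

Run:
```python
from h import *
s=env.observe();M=Ro.from_quat(np.r_[s['ee_rot']],scalar_first=True).as_matrix()
rod=np.array([.4717,-.066,0]);t=rod-.018*M[:,1]+.0006*M[:,0];t[2]=s['position'][2]
print(M.T@(t-s['position']),t,M.round(4))
```

```text
[ 1.58757791e-02 -5.64002868e-02 -1.11376339e-05] [ 0.46377209 -0.04982878  0.20948717] [[ 8.827e-01  4.699e-01 -0.000e+00]
 [ 4.699e-01 -8.827e-01 -2.000e-04]
 [-1.000e-04  2.000e-04 -1.000e+00]]
```

{"api": "creep_tool", "payload": {"offsets": [{"tx": 0.004,"ty": -0.014,"jaw": 0.4},{"tx": 0.006,"ty": -0.0212,"jaw": 0.4},{"tx": 0.006,"ty": -0.0212,"jaw": 0.4},{"jaw": 0.4},{"jaw": 0.4}]}}

```text
clock: 5.28
position: [0.4637, -0.0493, 0.2097]
ee_rot: [0.0, 0.97, 0.243, 0.0]
force: [0.5, 0.1, -1.5]
finger_gap: 0.688
gripper_force: 5.5
```

Run:
```python
from h import *
ps=[]
for i in range(3):
    a=get_image('wrist' if i<2 else 'scene')[...,::-1];s=env.observe();ps.append(s['position'])
cv2.imwrite('pics/scene5.png',a)
p=np.mean(ps,0);M=Ro.from_quat(np.r_[s['ee_rot']],scalar_first=True).as_matrix();print(p,M.T@(np.array([.46377,-.04983,p[2]])-p),s['force'],s['finger_gap'])
# scene: vertical rod & tube column centroids (edges) per row
c=cam('scene');print(proj(c,[(.4717,-.066,z) for z in (.03,.063,.1,.14,.176,.22,.26)]).round(1).tolist())
g=cv2.cvtColor(a,cv2.COLOR_BGR2GRAY)
for y in range(96,178,4): print(y,g[y,204:236].tolist())
```

```text
[ 0.4640556  -0.04988623  0.20974708] [-2.25733904e-04 -1.83769969e-04 -1.59578621e-07] [-0.14395428 -0.30096105 -1.17954729] 0.6922042827673835
[[220.8, 181.2], [220.0, 172.4], [219.0, 162.1], [217.9, 150.5], [216.9, 139.6], [215.6, 125.8], [214.4, 112.6]]
96 [39, 32, 27, 22, 24, 23, 25, 29, 28, 30, 32, 36, 40, 41, 44, 52, 61, 66, 67, 70, 55, 45, 41, 41, 54, 68, 72, 72, 73, 73, 73, 75]
100 [108, 108, 107, 102, 106, 109, 110, 111, 112, 112, 103, 87, 51, 32, 33, 29, 29, 27, 35, 39, 39, 41, 40, 43, 45, 45, 48, 45, 37, 33, 24, 25]
104 [77, 84, 85, 83, 96, 107, 97, 54, 34, 37, 40, 41, 43, 43, 43, 41, 42, 39, 36, 26, 25, 32, 37, 35, 29, 28, 27, 30, 30, 37, 41, 40]
108 [44, 47, 51, 47, 44, 42, 40, 34, 28, 27, 25, 27, 25, 28, 24, 51, 92, 98, 90, 92, 97, 92, 61, 47, 45, 44, 44, 40, 40, 41, 35, 40]
112 [48, 47, 43, 43, 50, 51, 49, 38, 35, 31, 27, 27, 29, 32, 31, 28, 33, 40, 42, 43, 41, 46, 47, 47, 46, 40, 41, 43, 54, 74, 107, 123]
116 [44, 42, 41, 40, 45
[... 1767 characters left out ...]
 251, 251, 251, 250, 250, 251, 252, 252]
164 [250, 250, 250, 251, 251, 251, 251, 249, 249, 248, 248, 248, 236, 145, 105, 112, 111, 171, 246, 251, 251, 250, 249, 249, 249, 249, 250, 251, 251, 251, 251, 250]
168 [249, 250, 250, 250, 250, 250, 251, 252, 251, 251, 251, 250, 248, 188, 107, 107, 106, 141, 239, 251, 252, 251, 251, 250, 250, 249, 249, 250, 250, 250, 251, 251]
172 [249, 250, 249, 250, 250, 250, 250, 250, 251, 251, 251, 252, 250, 233, 130, 105, 107, 108, 158, 204, 222, 248, 251, 252, 252, 251, 250, 249, 247, 250, 251, 250]
176 [105, 197, 245, 249, 250, 250, 250, 250, 250, 250, 251, 251, 251, 249, 183, 101, 106, 111, 162, 241, 249, 246, 210, 186, 213, 235, 243, 248, 249, 250, 250, 251]
```

Alignment agrees with prediction within about 0.3 px. Lower onto the rod, watching the force.

{"api": "creep_tool", "payload": {"offsets": [{"tz": 0.01,"jaw": 0.4},{"tz": 0.01,"jaw": 0.4},{"tz": 0.008,"jaw": 0.4},{"tz": 0.006,"jaw": 0.4},{"jaw": 0.4}]}}

```text
clock: 5.85
position: [0.4624, -0.049, 0.1738]
ee_rot: [-0.001, 0.97, 0.242, -0.002]
force: [0.3, 0.6, -1.1]
finger_gap: 0.691
gripper_force: 5.5
```

{"api": "creep_tool", "payload": {"offsets": [{"tz": 0.005,"jaw": 0.4},{"tz": 0.005,"jaw": 0.4},{"jaw": 0.4},{"jaw": 0.4}]}}

```text
clock: 6.18
position: [0.4634, -0.049, 0.1655]
ee_rot: [-0.0, 0.97, 0.242, -0.0]
force: [0.6, -0.1, -2.8]
finger_gap: 0.694
gripper_force: 5.5
```

{"api": "creep_tool", "payload": {"offsets": [{"tz": 0.008,"jaw": 0.4},{"tz": 0.008,"jaw": 0.4},{"tz": 0.007,"jaw": 0.4},{"tz": 0.006,"jaw": 0.4},{"jaw": 0.4}]}}

```text
clock: 6.6
position: [0.4626, -0.0489, 0.1352]
ee_rot: [-0.0, 0.97, 0.242, -0.001]
force: [-0.3, 0.0, -1.8]
finger_gap: 0.69
gripper_force: 5.5
```

Run:
```python
from h import *
s=env.observe();print(s['position'],s['force'],s['finger_gap'],s['clock'])
P=[]
a=get_image('scene')[...,::-1];cv2.imwrite('pics/scene6.png',a);b=get_image('wrist')[...,::-1];cv2.imwrite('pics/w6.png',b)
c=cam('scene');print(proj(c,[(.4717,-.066,z) for z in (.063,.183)]).round(1).tolist())
o=np.hstack([cv2.resize(a[95:195,170:270],(400,400),interpolation=cv2.INTER_CUBIC),cv2.resize(a[148:188,200:240],(400,400),interpolation=cv2.INTER_CUBIC)])
cv2.imwrite('pics/fit6.png',o)
```

```text
[ 0.46263026 -0.04891754  0.1351949 ] [-0.31280492  0.02385717 -1.78581488] 0.689705521805637 6.6
[[220.0, 172.4], [216.7, 137.4]]
```

View pics/fit6.png

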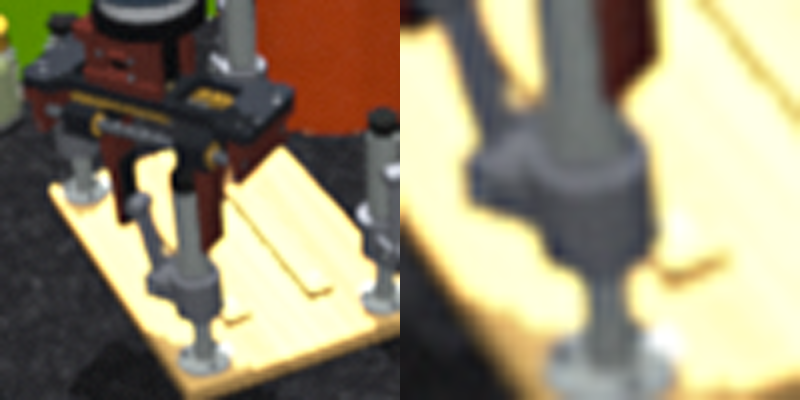

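The leg is clearly over the rod, and the rim edge is near the groove. I'll check the height numerically against a fitted leg in the same image.

Run:
```python
from h import *
c=cam('scene');a=cv2.imread('pics/scene6.png');h=a[...,0].astype(float)  # blue: wood vs grey
R=cv2.Rodrigues(c[2])[0];o=-R.T@c[3]
for n,X in (('loose',np.array([.4717,-.066])),('fit',np.array([.6206,-.0823]))):
    d=o[:2]-X;d/=np.hypot(*d);d=d*.019
    for z in (.057,.063,.069): print(n,z,proj(c,np.r_[X+d,z])[0].round(1),'plate front',proj(c,np.r_[X+d*.008/.019,.02])[0].round(1))
    q=proj(c,np.r_[X+d,.063])[0].round().astype(int)
    for y in range(q[1]-8,q[1]+10): print(y,a[y,q[0]-12:q[0]+12].mean(1).astype(int).tolist())
```

```text
loose 0.057 [220.5 178.1] plate front [221.3 185.6]
loose 0.063 [220.4 176.5] plate front [221.3 185.6]
loose 0.069 [220.2 174.8] plate front [221.3 185.6]
168 [108, 80, 70, 72, 73, 70, 72, 76, 81, 84, 85, 86, 83, 83, 80, 72, 75, 146, 228, 242, 242, 239, 239, 240]
169 [203, 160, 130, 108, 84, 73, 73, 77, 81, 83, 85, 84, 84, 84, 81, 75, 75, 137, 229, 248, 246, 241, 239, 240]
170 [235, 230, 223, 208, 158, 109, 77, 75, 80, 84, 82, 86, 84, 81, 80, 74, 70, 122, 221, 251, 250, 245, 240, 240]
171 [242, 241, 239, 236, 227, 175, 92, 72, 80, 84, 82, 84, 83, 82, 80, 76, 68, 116, 220, 249, 249, 246, 242, 241]
172 [242, 242, 242, 242, 238, 219, 113, 65, 75, 84, 83, 86, 84, 81, 78, 71, 77, 153, 230, 245, 247, 244, 240, 236]
173 [241, 241, 242, 243, 241, 230, 153, 72, 71, 77, 82, 82, 84, 80, 75, 76, 98, 175, 232, 242, 240, 234, 223, 211]
174 [241, 241, 242, 242, 242, 237, 213, 147, 108, 88, 78, 81, 83, 79, 86, 125, 165, 178, 208, 223, 216, 192, 166, 174]
175 [241, 241, 241, 242, 241, 240, 235, 228, 212, 159, 95, 80, 85, 85, 117, 196, 227, 213, 164, 148, 155, 164, 187, 216]
176 [239, 242, 242, 242, 
[... 2769 characters left out ...]
, 241, 245, 250, 251, 225, 130, 102, 110, 114, 168, 229, 229, 156, 73, 38, 40, 47, 47, 47]
166 [234, 234, 233, 234, 238, 243, 250, 254, 254, 202, 116, 108, 109, 106, 141, 222, 255, 240, 159, 71, 45, 51, 52, 49]
167 [236, 236, 233, 233, 237, 245, 248, 240, 223, 158, 107, 105, 109, 105, 133, 203, 249, 254, 234, 137, 59, 46, 52, 49]
168 [239, 239, 235, 233, 235, 237, 213, 165, 159, 133, 109, 108, 108, 111, 134, 180, 219, 243, 247, 205, 124, 59, 42, 46]
169 [239, 239, 237, 234, 232, 224, 179, 150, 155, 149, 129, 122, 121, 122, 139, 169, 184, 210, 237, 233, 217, 137, 54, 40]
170 [238, 239, 239, 237, 233, 226, 197, 169, 172, 171, 161, 154, 149, 139, 132, 155, 167, 183, 227, 240, 236, 213, 107, 44]
```

The rim is about 1–1.5 mm high compared with the fitted leg. Lower 1.5 mm and hold still.

{"api": "creep_tool", "payload": {"offsets": [{"tz": 0.0015,"jaw": 0.4},{"jaw": 0.4},{"jaw": 0.4},{"jaw": 0.4},{"jaw": 0.4}]}}

```text
clock: 7.12
position: [0.4637, -0.049, 0.1354]
ee_rot: [0.0, 0.97, 0.242, 0.0]
force: [-0.5, 0.5, -2.3]
finger_gap: 0.689
gripper_force: 5.5
```

{"api": "creep_tool", "payload": {"offsets": [{"jaw": 0.4},{"jaw": 0.4},{"jaw": 0.4}]}}

```text
clock: 7.37
position: [0.4636, -0.049, 0.1352]
ee_rot: [0.0, 0.97, 0.242, 0.0]
force: [-0.5, 0.2, -1.2]
finger_gap: 0.69
gripper_force: 5.5
```

{"api": "creep_tool", "payload": {"offsets": [{"ty": 0.001,"jaw": 0.65},{"ty": 0.002,"jaw": 0.61}], "grip_force": 25}}

```text
clock: 7.53
position: [0.4649, -0.0516, 0.1352]
ee_rot: [-0.0, 0.97, 0.243, -0.0]
force: [-0.6, 1.8, -1.1]
finger_gap: 0.621
gripper_force: 11.4
```

{"api": "creep_tool", "payload": {"offsets": [{"ty": 0.0018,"tz": 0.0008,"jaw": 0.57},{"ty": 0.0018,"tz": 0.0007,"jaw": 0.53}]}}

```text
clock: 7.7
position: [0.4658, -0.0543, 0.1335]
ee_rot: [-0.001, 0.97, 0.242, -0.001]
force: [-3.4, 6.3, 2.4]
finger_gap: 0.549
gripper_force: 10.5
```

{"api": "creep_tool", "payload": {"offsets": [{"ty": 0.0018,"jaw": 0.49},{"ty": 0.0018,"jaw": 0.45}]}}

```text
clock: 7.87
position: [0.4672, -0.0572, 0.1334]
ee_rot: [-0.001, 0.97, 0.242, -0.001]
force: [-2.9, 7.4, 2.7]
finger_gap: 0.469
gripper_force: 10.0
```

{"api": "creep_tool", "payload": {"offsets": [{"ty": 0.0005,"jaw": 0.41},{"jaw": 0.36}], "grip_force": 30}}

```text
clock: 8.03
position: [0.4677, -0.0577, 0.1334]
ee_rot: [-0.001, 0.97, 0.242, -0.001]
force: [-1.8, 6.9, 1.4]
finger_gap: 0.434
gripper_force: 30.0
```

{"api": "creep_tool", "payload": {"offsets": [{"jaw": 0.3},{"jaw": 0.3},{"jaw": 0.3},{"jaw": 0.3},{"jaw": 0.3}]}}

```text
clock: 8.45
position: [0.4677, -0.0577, 0.1334]
ee_rot: [-0.001, 0.97, 0.242, -0.001]
force: [-3.3, 4.9, 1.4]
finger_gap: 0.435
gripper_force: 30.0
```

Lever shut at 30 N. I'll check the rim height numerically once more.

Run:
```python
from h import *
a=get_image('scene')[...,::-1]
for y in range(172,178): print(y,a[y,208:232].mean(1).astype(int).tolist())
s=env.observe();print(s['position'],s['finger_gap'],s['gripper_force'],s['force'],s['clock'])
```

```text
172 [90, 77, 74, 76, 75, 69, 71, 79, 81, 84, 88, 86, 85, 83, 79, 74, 77, 145, 229, 245, 246, 244, 241, 236]
173 [160, 140, 111, 84, 77, 72, 70, 78, 81, 85, 85, 84, 82, 83, 80, 74, 74, 137, 225, 241, 240, 234, 223, 211]
174 [229, 225, 204, 165, 146, 110, 75, 74, 81, 83, 82, 84, 85, 82, 81, 76, 69, 101, 185, 223, 217, 193, 167, 174]
175 [240, 239, 235, 231, 227, 176, 92, 71, 79, 83, 85, 83, 83, 83, 79, 73, 67, 72, 110, 148, 157, 163, 186, 217]
176 [241, 242, 241, 242, 238, 219, 114, 68, 77, 83, 84, 83, 84, 83, 79, 73, 75, 108, 151, 171, 196, 215, 226, 236]
177 [240, 241, 242, 243, 243, 231, 153, 74, 73, 80, 81, 83, 82, 81, 77, 82, 118, 191, 226, 228, 231, 234, 236, 236]
[ 0.46764045 -0.05769744  0.13341636] 0.4376166867548235 30.003613801236497 [-2.22110931  5.83914006 -0.04619867] 8.5
```

The rim's edge pattern sits about 4 px lower than in scene6, although the hand only dropped about 2–3 mm. That suggests the leg slipped down during the squeeze, so I'll measure it properly.

Create shift.py:
```python
from h import *
# shift of loose collar (template from scene6) in the current scene image, 0.1 px
a=cv2.imread('pics/scene6.png');b=get_image('scene')[...,::-1];cv2.imwrite('pics/now.png',b)
for n,(x0,y0,x1,y1) in dict(collar=(207,161,228,177),foot=(212,134,222,145)).items():
    T=a[y0:y1,x0:x1];S=b[y0-14:y1+14,x0-8:x1+8]
    k=5;r=cv2.matchTemplate(cv2.resize(S,None,fx=k,fy=k,interpolation=1),cv2.resize(T,None,fx=k,fy=k,interpolation=1),cv2.TM_CCOEFF_NORMED)
    _,v,_,p=cv2.minMaxLoc(r);print(n,'dx,dy px',p[0]/k-8,p[1]/k-14,'score',round(v,3))
s=env.observe();print(s['position'].round(4),s['force'].round(1),s['finger_gap'],s['gripper_force'],s['clock'])
```

```bash
python3 shift.py
```

Run:
```python
from h import *
c=cam('scene');print(proj(c,[(.4717,-.066,z) for z in (.05,.063,.08,.093)]).round(2).tolist())
```

```text
collar dx,dy px 0.1999999999999993 4.199999999999999 score 0.917
foot dx,dy px 0.0 6.600000000000001 score 0.724
[ 0.4676 -0.0577  0.1334] [-1.6  5.9  1.5] 0.4349879388685618 30.003787438909058 8.55
[[220.33, 175.88], [219.99, 172.36], [219.55, 167.67], [219.21, 164.04]]
```

The leg is about 15 mm too low, at a rim height of roughly 49 mm, so it slipped while I squeezed. Grip hard and try to pull the clamped leg up gently, watching the forces.

{"api": "creep_tool", "payload": {"offsets": [{"jaw": 0.3},{"tz": -0.001,"jaw": 0.3},{"tz": -0.001,"jaw": 0.3},{"tz": -0.001,"jaw": 0.3}], "grip_force": 60}}

```text
clock: 8.88
position: [0.4679, -0.0582, 0.1352]
ee_rot: [-0.001, 0.97, 0.242, -0.001]
force: [5.6, 2.3, -27.0]
finger_gap: 0.405
gripper_force: 60.0
```

{"api": "creep_tool", "payload": {"offsets": [{"tz": -0.001,"jaw": 0.3},{"tz": -0.001,"jaw": 0.3}]}}

```text
clock: 9.05
position: [0.4679, -0.0582, 0.1371]
ee_rot: [-0.001, 0.97, 0.242, -0.001]
force: [4.4, 0.7, -25.6]
finger_gap: 0.406
gripper_force: 60.0
```

```bash
python3 shift.py
```

```text
collar dx,dy px 0.1999999999999993 3.1999999999999993 score 0.95
foot dx,dy px -8.0 7.399999999999999 score 0.693
[ 0.468  -0.0582  0.1374] [  2.5   3.  -16.6] 0.40824674506528325 60.00105179962702 9.1
```

Pulling works: the leg follows the hand at about 27 N. Continue 8 mm.

{"api": "creep_tool", "payload": {"offsets": [{"tz": -0.002,"jaw": 0.3},{"tz": -0.002,"jaw": 0.3},{"tz": -0.002,"jaw": 0.3},{"tz": -0.002,"jaw": 0.3},{"jaw": 0.3}]}}

```text
clock: 9.52
position: [0.4679, -0.0582, 0.1461]
ee_rot: [-0.001, 0.97, 0.242, -0.001]
force: [2.1, 3.1, -17.0]
finger_gap: 0.405
gripper_force: 60.0
```

```bash
python3 shift.py
```

```text
collar dx,dy px 0.0 0.8000000000000007 score 0.976
foot dx,dy px -8.0 5.600000000000001 score 0.719
[ 0.4679 -0.0582  0.1461] [  2.    4.1 -18.2] 0.4064076516578458 59.999991356162354 9.5667
```

Run:
```python
from h import *
from scipy.ndimage import map_coordinates as mc
c=cam('scene');R=cv2.Rodrigues(c[2])[0];o=-R.T@c[3]
ctr=np.array([.56024,.05045]);ex=np.array([.9936,-.1132]);e=np.array([.1132,.9936])
def prof(f,X):
    a=cv2.imread(f).mean(2);d=o[:2]-X;d=d/np.hypot(*d)*.019;q=proj(c,np.r_[X+d,.063])[0]
    # true axis column: rod below the rim, centre of dark run 4 px under rim
    row=mc(a,[np.full(161,q[1]+4),q[0]+np.arange(-80,81)/10],order=1);k=np.where(row<160)[0];k=k[abs(k-80)<50];ax=q[0]+(k.min()+k.max())/20-8
    out=[]
    for s in (-5,-4.5,-4,-3.5,3.5,4,4.5,5):
        ys=q[1]+np.arange(-70,50)/10;v=mc(a,[ys,np.full(120,ax+s)],order=1);i=np.where(v<150)[0]
        out.append(round(ys[i.max()]-q[1],1) if len(i) else None)
    print(f,q.round(1),'ax',round(ax-q[0],2),out)
for f in('pics/scene6.png','pics/now.png'): prof(f,np.array([.4717,-.066]))
X=ctr+.075*ex-.125*e;prof('pics/scene6.png',X);prof('pics/now.png',X)
```

```text
pics/scene6.png [220.4 176.5] ax 0.3 [np.float64(-2.2), np.float64(-2.0), np.float64(-1.8), np.float64(-1.5), np.float64(-2.8), np.float64(-3.5), np.float64(-5.0), None]
pics/now.png [220.4 176.5] ax 0.5 [np.float64(-1.3), np.float64(-1.1), np.float64(-1.1), np.float64(-0.8), np.float64(-2.4), None, None, None]
pics/scene6.png [265.7 161. ] ax 0.05 [np.float64(-2.4), np.float64(-2.0), np.float64(-1.7), np.float64(-1.4), np.float64(2.4), np.float64(2.7), np.float64(3.1), np.float64(3.6)]
pics/now.png [265.7 161. ] ax 0.1 [np.float64(-2.4), np.float64(-2.0), np.float64(-1.7), np.float64(-1.4), np.float64(2.5), np.float64(2.8), np.float64(3.2), np.float64(3.7)]
```

In scene6 the rim matched the fitted leg. It now sits 0.8 px low, which is about 3 mm, so raise 3 mm and hold.

{"api": "creep_tool", "payload": {"offsets": [{"tz": -0.0015,"jaw": 0.3},{"tz": -0.0015,"jaw": 0.3},{"jaw": 0.3},{"jaw": 0.3},{"jaw": 0.3}]}}

```text
clock: 9.98
position: [0.468, -0.0582, 0.1497]
ee_rot: [-0.0, 0.97, 0.242, -0.001]
force: [-1.0, 4.4, -15.4]
finger_gap: 0.407
gripper_force: 60.0
```

```bash
python3 shift.py
```

Run:
```python
from h import *
# lever bar vs tube in the wrist view: bright bar run near expected shut tip
s=env.observe();c=cam('wrist');b=get_image('wrist')[...,::-1];cv2.imwrite('pics/w7.png',b)
leg=np.array([.4717,-.066,.063]);u=np.array([-.47,.883,0])
for n,y in (('shut',.021),('0.1',.0272),('open',.043)): print(n,proj(c,leg+u*y+[0,0,.088])[0].round(1))
print('foot',proj(c,leg+[0,0,.12])[0].round(1))
q=proj(c,leg+u*.021+[0,0,.088])[0].astype(int)
for y in range(q[1]-16,q[1]+17,4): print(y,b[y,q[0]-44:q[0]+24:2].mean(1).astype(int).tolist())
```

```text
collar dx,dy px -0.20000000000000018 0.0 score 0.984
foot dx,dy px -8.0 5.199999999999999 score 0.693
[ 0.468  -0.0582  0.1497] [ -0.5   5.8 -16.2] 0.4052154950466376 60.00287291477434 10.0333
shut [230.8 237.4]
0.1 [220.8 237.4]
open [195.5 237.4]
foot [267.6 265.4]
221 [51, 45, 44, 45, 36, 28, 29, 29, 29, 33, 32, 37, 38, 37, 37, 37, 37, 33, 28, 54, 55, 55, 55, 57, 56, 56, 57, 68, 73, 65, 67, 67, 69, 70]
225 [47, 42, 40, 42, 42, 33, 29, 30, 29, 28, 36, 37, 37, 37, 37, 38, 34, 24, 54, 69, 66, 65, 65, 65, 66, 68, 75, 78, 69, 65, 66, 68, 70, 70]
229 [42, 46, 46, 41, 41, 42, 34, 38, 33, 37, 36, 37, 37, 37, 38, 38, 27, 22, 59, 86, 94, 100, 104, 108, 106, 101, 96, 86, 71, 66, 68, 68, 70, 70]
233 [45, 46, 48, 46, 42, 46, 47, 39, 38, 36, 37, 37, 37, 38, 40, 34, 24, 21, 50, 86, 94, 100, 103, 107, 105, 101, 96, 85, 66, 66, 68, 69, 70, 71]
237 [48, 45, 43, 45, 50, 46, 40, 36, 37, 38, 37, 37, 36, 37, 36, 26, 23, 21, 49, 87, 95, 101, 104, 106, 105, 100, 94, 80, 64, 66, 67, 69, 70, 70]
241 [50, 44, 48, 47, 53, 62, 40, 38, 38, 37, 37, 37, 38, 37, 28, 25, 21, 21, 41, 87, 95, 101, 104, 106, 104, 99, 93, 72, 64, 67, 68, 72, 71, 41]
245 [43, 44, 46, 44, 39, 36, 38, 39, 38, 38, 37, 38, 38, 35, 24, 22, 21, 22, 40, 87, 95, 101, 104, 105, 103, 99, 93, 67, 65, 82, 45, 23, 22, 22]
249 [47, 41, 39, 38, 37, 37, 38, 38, 37, 37, 37, 36, 37, 26, 24, 22, 22, 22, 36, 87, 95, 101, 103, 103, 103, 98, 92, 66, 38, 20, 21, 22, 21, 20]
253 [29, 26, 25, 36, 37, 38, 37, 38, 37, 37, 37, 37, 31, 24, 23, 22, 21, 22, 24, 46, 77, 96, 99, 100, 98, 91, 72, 44, 20, 21, 21, 24, 30, 32]
```

The wrist view puts the lever bar at column 231.5 against 230.8 predicted for shut. The rim is back at the fitted legs' level (dy 0.0). Hold a moment more, then hand in.

{"api": "creep_tool", "payload": {"offsets": [{"jaw": 0.3},{"jaw": 0.3},{"jaw": 0.3},{"jaw": 0.3}]}}

```text
clock: 10.42
position: [0.468, -0.0582, 0.1497]
ee_rot: [-0.0, 0.97, 0.242, -0.001]
force: [-1.1, 5.5, -15.8]
finger_gap: 0.409
gripper_force: 60.0
```

```bash
python3 shift.py && python3 -c "
from plant import env, get_image, camera_model
print(env.finish_job())"
```

```text
collar dx,dy px -0.20000000000000018 0.0 score 0.984
foot dx,dy px -8.0 5.199999999999999 score 0.692
[ 0.468  -0.0582  0.1497] [ -1.7   5.8 -16.5] 0.4078968554863572 60.003066040808335 10.4667
the job is handed in; nothing more can be done
None
```

I handed the job in with the leg clamped on the rod, its rim about level with the groove, the lever shut and a 60 N grip on it; but the leg slipped about 12 mm in the grip during the squeeze and I pulled it back up with the lever shut, I saw no verdict, and I believe but could not confirm that the lever-open hold (step 2) counted.

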